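Draw a flat hem gauge out of its display bay and lay it in the order tray

ROBOT

A 6-joint arm with a two-finger parallel gripper is mounted at the origin on the work surface. World frame = base frame: x ahead of the robot, y to its left, z up, the work surface at z = 0. Lengths are in m, angles in rad, forces in N, time in s.
With the tool pointing down it reaches from about 0.325 to 0.775 m from the base axis. Payload 5.5 kg.
Tool frame: the origin (TCP) lies midway between the tips of the shut fingers; the grasp point (between the pads) lies arm.grip_depth behind it (arm.grip_depth is the distance from the TCP to the grasp point, in m); z points along the fingers, y is the direction in which the jaws open and shut (so a half turn about z gives the same grasp; the last joint's range is limited). The gripper opens to 85 mm and grips with 20 to 120 N. Pads are 22 mm wide; open, the fingers measure 114 mm over their backs; the gripper's body (76 mm by 85 mm) begins 54 mm behind the grasp point. The pads swing forward as they close: fully open they stand 13 mm farther back than shut.
Start: joints at [1.16, 0.091, 1.231, -0, 1.82, -0.057], TCP at [0.208, 0.563, 0.231] pointing down, gripper open.
Joint ranges: [-2.87, 2.87], [-0.86, 2.18], [0.17, 2.46], [-1.51, 4.65], [0.06, 2.69], [-2.65, 2.65]. Speed limits (rad/s): [2.57, 2.57, 3.01, 3.14, 3.14, 3.14].

INTERFACE

Orientations are given as a rotation vector (axis times angle).
In Python, from bench import monitor, grab_frame, get_calibration, order, arm gives the robot as it stands.
- The arm moves only by the tool apply_moves, never from a script. Its argument "commands" is one flat list of numbers, 4 for each row, row after row: the shift along the world's x, y, z in m, then the turn about the world's z in degrees. A call has 1 to 20 rows; each row is the pose to reach, as a shift and turn from the pose measured when the call began; what a row does not reach only later rows make up. A row lasts 1/8 s, in which the tool goes at most 62.5 mm and 10.7 degrees, less where a joint would pass 70% of its speed; a pose out of reach is approached as far as the arm can. A call with a gripper value outside its range is refused whole. "fingers" is the finger opening in m, from 0 to 0.0854, set as the call begins (left out, the last holds). The fingers move at their own pace and stop on an object; "newtons" is the grip in N (left out, the last holds). Time passes only in rows, so rows that repeat a pose let the fingers close. It gives the time, the measured TCP pose, the force and the opening at its end, in the units of the state.
- monitor.observe(): the state, without advancing time (a new reading comes with each control period).
- grab_frame(name): name is "side" or "top"; returns (picture, depth): 480x640x3 uint8, blue, green, red; 480x640 float32, m along the optical axis (not along the pixel's ray), 0 where there is no reading.
- get_calibration(name): a dict with "fx", "fy", "cx", "cy" (pixels), "R" (3x3) and "t" (3): a world point X has camera coordinates R X + t. Camera axes: x right, y down, z forward; pixel columns grow to the right and rows downward; lengths in m; the calibration is good to about 2 mm. A picture is of the moment at which its call begins. get_calibration takes no time and is no camera call.
- order.hand_in(): hands the job in, once; it reports no verdict.
The state is a dict: "time": time; "joint_pos": joint angles; "joint_velocities": joint speeds; "joint_torque": joint torques, N m; "position": TCP position; "ee_rot": TCP orientation; "ft_force": force on the tool from outside, world axes, zero at the start; "wrist_torque": the same for the moment, N m; "finger_gap": finger opening in m.
Only numpy, scipy, OpenCV 4.12 (cv2) and the standard library are available. Lean on these libraries where they do the work, as an engineer would, in place of code of your own. Each camera call takes 0.05 s, during which the arm holds its last target.

TASK

Get the flat aluminium hem gauge ready for a customer: press lightly on it from above and slide it forward in its bay until it hangs well out over the open front edge of the stand while still lying flat there, then grip the overhanging end, lift it off and lay it flat in the wooden order tray. Set it down rather than dropping it, press no harder than a hand would (below 50 N), never let the gauge fall to the counter, and leave the stock in the other two bays where it is.

Things in the scene. Friction and masses are not known exactly. Their poses are not given: they have to be found in the camera images.
- gauge: Hem gauge: aluminium plate 150 (x) x 60 (y) x 4 mm, about 95 g, tick marks on top. Origin: centre of its underside, z up. Starts flat in any one of the stand's bays, x along the bay, rear end (+x) 3 to 13 mm from the back wall, 3 mm free at each side. The polished deck lets it slide (friction about 0.3); a fingertip holds it better; tips over the front edge once its centre passes it.
- stand: Wooden display stand with white walls, fixed, 200 (x) x 222 (y) mm. Origin: 60 mm below the middle of its flat deck, x to the back; the deck lies 42 to 60 mm above the counter, differently each time. Deck from the open front edge (x = -100 mm) to the back wall (x = +100). Three bays along x, 66 mm wide, centred on y = -72, 0, +72, parted by ribs 6 mm wide, 12 mm high; side and back walls 26 mm high. Nothing stands close before it.
- tray: Order tray, fixed: empty wooden open box 240 (x) x 160 (y) mm, walls 5 mm thick and 22 mm high, inner floor 5 mm above the counter. Origin: centre of its underside. It is to the left or right of the stand; a white caddy of buttons is on the other side.
- pin_box: Bystander in another bay: white and grey plastic box, 100 x 56 x 26 mm, origin at the centre of its underside.
- button_tin: Bystander in another bay: round steel tin, 57 mm in diameter, 34 mm high, origin at the centre of its underside.
Things that resemble listed ones, but are neither listed nor needed, are in the scene too. What is meant by the gauge is not green or red, and is the smaller of those in its own colour.

How it is judged:
On the way, in this order (a step that is already met when the one before it is completed fails the run):
1. the gauge has been slid forward so that it hangs at least 30 mm out over the stand's front edge, still lying flat on the deck (z of gauge in the frame of stand between 0.055 and 0.064 m and angle between gauge's own z axis and vertical below 0.06 rad and x of gauge in the frame of stand below -0.055 m), for 0.2 s.
2. the gauge is gripped and lifted off the deck by at least 30 mm (z of gauge in the frame of stand above 0.09 m and contact force between the fingers and gauge above 1 N), for 0.1 s.
3. the gauge, still in the fingers, is brought down into the tray (its centre lower than 30 mm above the counter) (x of gauge in the frame of tray between -0.05 and 0.05 m and y of gauge in the frame of tray between -0.05 and 0.05 m and z of gauge in the frame of tray below 0.03 m and contact force between the fingers and gauge above 0.5 N), for 0.05 s.
At the end, for the whole second after the job is handed in: The gauge lies flat on the tray's floor (within 4 mm and 3 degrees), its centre within 50 mm of the tray's centre along both tray axes, released and at rest (x of gauge in the frame of tray between -0.05 and 0.05 m and y of gauge in the frame of tray between -0.05 and 0.05 m and z of gauge in the frame of tray below 0.009 m and angle between gauge's own z axis and vertical below 0.05 rad and linear speed of gauge below 0.02 m/s and contact force between the fingers and gauge below 0.1 N); the robot touches nothing.
It fails at once if the gauge is pressed on the stand with more than 50 N (contact force between gauge and stand above 50 N).
It fails at once if the gauge falls or is put down on the counter (its centre lower than 20 mm anywhere but in the tray) (height (world z) of gauge below 0.02 m and not (x of gauge in the frame of tray between -0.11 and 0.11 m and y of gauge in the frame of tray between -0.07 and 0.07 m)).
It fails at once if stock in the other bays is disturbed (moved more than 20 mm) (distance of any of pin_box, button_tin from where it was at the start of the episode above 0.02 m).
It also fails if it takes over 59 s, if anything falls off the work surface, if the arm or the gripper's body presses on something with over 40 N, if the wrist force passes 120 N, or if a joint passes its speed limit or range.

## Working session

There is one attempt and no reset: what is moved stays moved. The work goes in short steps, Python scripts to look and compute and a tool call to move; the robot and the scene stay as the last step left them, time stands still between calls to the robot, and variables do not carry over. Pictures are saved under pics/ and viewed, and the job is handed in when it is done.

Besides the shell and the picture viewer there is one more tool, called after ">>>" as name(argument=value, ...) on one line, values as JSON. apply_moves: Moves the arm, as the interface text tells. Its arguments: {"type":"object","properties":{"commands":{"type":"array","items":{"type":"number"}},"fingers":{"type":"number"},"newtons":{"type":"number"}},"required":["commands"]}

```bash
mkdir -p pics; ls
cat > h.py <<'E'
import numpy as np, cv2
from bench import monitor, grab_frame, get_calibration, order, arm
def ray(cal,u,v):
    R=np.array(cal['R']);t=np.array(cal['t'])
    d=R.T@np.array([(u-cal['cx'])/cal['fx'],(v-cal['cy'])/cal['fy'],1.]);o=-R.T@t
    return o,d
def onplane(cal,u,v,z):
    o,d=ray(cal,u,v);return o+d*(z-o[2])/d[2]
def cloud(cal,D):
    R=np.array(cal['R']);t=np.array(cal['t'])
    v,u=np.mgrid[:480,:640]
    P=np.stack([(u-cal['cx'])/cal['fx']*D,(v-cal['cy'])/cal['fy']*D,D],-1)
    W=(P-t)@R; W[D==0]=np.nan
    return W
E
python3 - <<'E'
from h import *
for n in('top','side'):
    p,d=grab_frame(n);cv2.imwrite(f'pics/{n}0.png',p);np.save(f'{n}0.npy',d);print(n,get_calibration(n))
print(monitor.observe(),arm.grip_depth)
E
```

```text
pics
top {'fx': 456.83963321384033, 'fy': 456.83963321384033, 'cx': 318.36252362764435, 'cy': 241.9206627484472, 'R': array([[ 0.11751965, -0.99306966,  0.00133794],
       [-0.96696721, -0.11473735, -0.22761756],
       [ 0.2261936 ,  0.02545579, -0.97374969]]), 't': array([-0.03397242,  0.44549292,  0.94256647])}
side {'fx': 440.73743412781056, 'fy': 440.73743412781056, 'cx': 322.7211227180925, 'cy': 242.3490947002225, 'R': array([[ 0.95889187, -0.28357229,  0.01063709],
       [-0.17766275, -0.62914665, -0.75671027],
       [ 0.22127435,  0.72371351, -0.65366384]]), 't': array([-0.41942664,  0.13046973,  0.7267752 ])}
{'time': 0.1, 'joint_pos': array([ 1.16031863e+00,  9.18173434e-02,  1.23176198e+00, -3.20490457e-07,
        1.81977453e+00, -5.66753888e-02]), 'joint_velocities': array([-0.00040783, -0.00086008, -0.00147595, -0.00129636, -0.00061296,
        0.00103229]), 'joint_torque': array([ 2.37979169e-03, -4.60218108e+01, -4.19219398e+01,  5.75216291e-06,
        1.06577078e-02, -1.65106695e-05]), 'position': array([0.20777211, 0.56262099, 0.23024567]), 'ee_rot': array([-5.52785517e-01, -3.09216204e+00,  2.69112634e-03]), 'ft_force': array([ 0.32534235, -0.06636338, -1.02234217]), 'wrist_torque': array([-0.03065787,  0.03382921, -0.02272117]), 'finger_gap': 0.0854685618212765} 0.0187
```

View pics/top0.png

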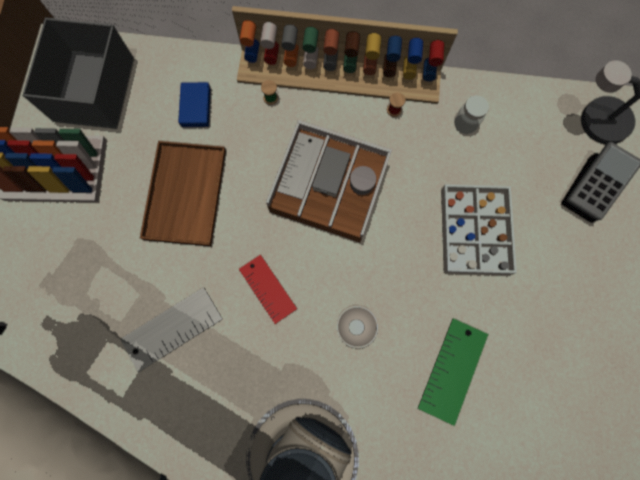

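View pics/side0.png

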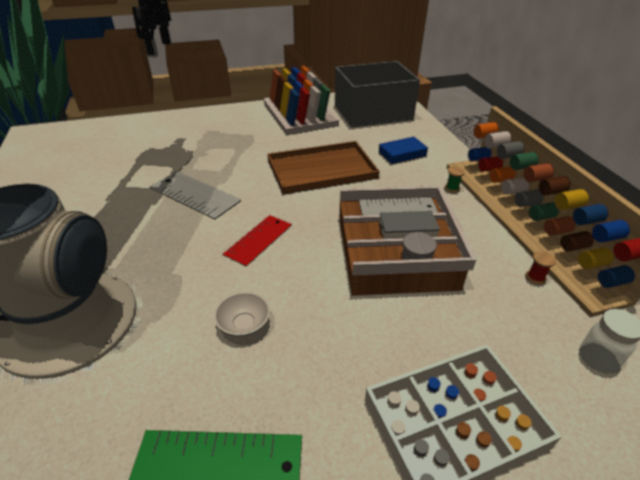

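The silver, gauge-like candidates are the plate in the stand's left bay at top pixel (298,165) and a larger silver ruler on the counter at (178,328). The red one at (268,288) and the green one at (453,371) are excluded by colour. I choose the plate in the stand. The tray is the brown box at (184,193), and the white caddy at (478,230) is on the other side of the stand. Next I'll take a close crop and measure.

Run:
```python
from h import *
p=cv2.imread('pics/top0.png');c=get_calibration('top');W=cloud(c,np.load('top0.npy'))
cr=cv2.resize(p[115:250,135:400],None,fx=3,fy=3,interpolation=cv2.INTER_CUBIC)
cv2.imwrite('pics/crop0.png',cr)
for n,(u,v) in dict(gauge=(298,165),gauge2=(305,145),gauge3=(285,190),deck=(278,203),deck2=(315,205),deck3=(350,220),tray=(184,193),tray2=(170,170),ctr=(240,240),ctr2=(400,280),fake=(178,328),rear=(340,140),tin=(363,180),box=(331,171)).items():
    print(n,np.round(np.nanmedian(W[v-1:v+2,u-1:u+2].reshape(-1,3),0),4))
# heights map
z=W[...,2]
hs=cv2.applyColorMap(np.uint8(np.clip(np.nan_to_num(z)*255/0.1,0,255)),cv2.COLORMAP_JET)
cv2.imwrite('pics/h0.png',cv2.resize(hs[115:250,135:400],None,fx=3,fy=3,interpolation=cv2.INTER_NEAREST))
```

```text
gauge [0.6172 0.0852 0.055 ]
gauge2 [0.6679 0.0755 0.0542]
gauge3 [0.555  0.1061 0.0541]
deck [0.5233 0.1178 0.0509]
deck2 [0.5299 0.0362 0.0497]
deck3 [ 0.5035 -0.0446  0.0509]
tray [0.5367 0.3459 0.0048]
tray2 [0.5896 0.3892 0.0059]
ctr [0.4417 0.1986 0.0005]
ctr2 [ 0.3926 -0.1721 -0.    ]
fake [0.2295 0.3012 0.0058]
rear [ 0.6891 -0.0024  0.0551]
tin [ 0.5869 -0.0623  0.0849]
box [0.6025 0.0091 0.0761]
```

View pics/crop0.png

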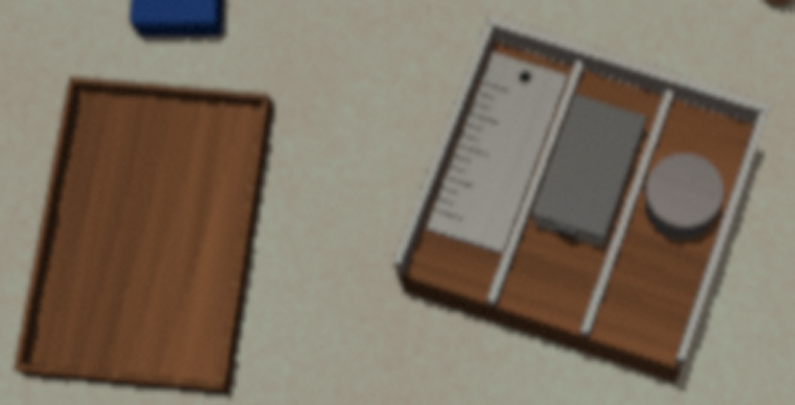

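View pics/h0.png

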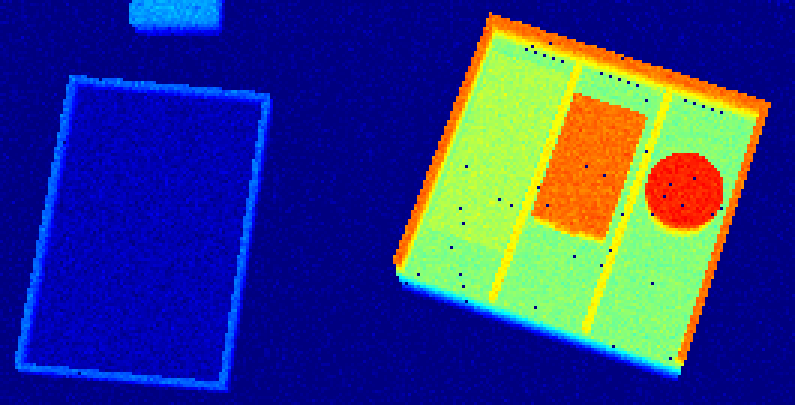

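The crop confirms it: a white-silver plate with tick marks lies in the left bay, with its hole near the back wall at about (310,140). The pin box is in the middle bay and the tin in the right one. The gauge spans roughly crop (430,235) to (560,65). Next I'll fit the poses from height-masked points.

Run:
```python
from h import *
p=cv2.imread('pics/top0.png');c=get_calibration('top');W=cloud(c,np.load('top0.npy'));z=W[...,2]
hsv=cv2.cvtColor(p,cv2.COLOR_BGR2HSV)
def fit(m,name):
    m=cv2.morphologyEx(m.astype(np.uint8),cv2.MORPH_OPEN,np.ones((3,3))) if name!='tray' else m.astype(np.uint8)
    n,l,s,_=cv2.connectedComponentsWithStats(m);k=1+np.argmax(s[1:,4]);m=l==k
    pts=W[m]; 
    r=cv2.minAreaRect((pts[:,:2]*1000).astype(np.float32));print(name,s[k],'c',np.round(r[0],1),'size',np.round(r[1],1),'ang',round(r[2],2),'z',np.round(np.median(pts[:,2]),4), 'box',cv2.boxPoints(r).round(0).tolist());return m
roi=np.zeros(z.shape,bool);roi[118:245,262:395]=1
fit(roi&(z>.035),'stand')
fit(roi&(z>.035)&(z<.06)&(hsv[...,1]<70),'gauge')
d=fit(roi&(z>.045)&(z<.056)&(hsv[...,1]>90),'deck')
roi=np.zeros(z.shape,bool);roi[135:250,130:232]=1
fit(roi&(z>.014),'tray')
# plane heights
```

```text
stand [ 266  120  125  119 9430] c [593.9  12. ] size [222.5 210.4] ang 77.51 z 0.0543 box [[467.0, -74.0], [673.0, -119.0], [721.0, 98.0], [515.0, 143.0]]
gauge [ 276  132   48   67 1815] c [619.2  80.2] size [ 66.9 151.5] ang 77.49 z 0.0546 box [[538.0, 64.0], [686.0, 31.0], [700.0, 97.0], [553.0, 129.0]]
deck [ 333  182   41   54 1249] c [531.6 -48.1] size [ 63.5 113.4] ang 77.72 z 0.0506 box [[469.0, -67.0], [580.0, -91.0], [594.0, -29.0], [483.0, -5.0]]
tray [140 140  85 105 983] c [537.9 343.9] size [242.  161.8] ang 1.43 z 0.0212 box [[415.0, 422.0], [419.0, 260.0], [661.0, 266.0], [657.0, 428.0]]
```

Measured poses:
- **Stand:** yaw about -12.4°, front edge at s≈472 mm along its x axis, deck z≈0.0505.
- **Gauge:** centre at x≈+15 mm in the stand frame, rear gap about 9 mm, y≈+72. Both fit the description.
- **Tray:** centre (0.538, 0.344), yaw about +1.4°.

Next I'll move over the gauge with the fingers shut.

>>> apply_moves(commands=[0.035,-0.04,0,0.7,0.075,-0.085,0,1.4,0.115,-0.13,0,2.1,0.155,-0.175,0,2.8,0.195,-0.225,0,3.5,0.235,-0.27,-0.02,4.2,0.275,-0.315,-0.04,4.9,0.315,-0.36,-0.06,5.6,0.355,-0.405,-0.08,6.3,0.39,-0.445,-0.1,7,0.423,-0.485,-0.12,7.9,0.423,-0.485,-0.13,7.9,0.423,-0.485,-0.13,7.9,0.423,-0.485,-0.13,7.9], fingers=0, newtons=40)

```text
time: 1.85
position: [0.6305, 0.0789, 0.1012]
ee_rot: [0.336, 3.123, -0.002]
ft_force: [0.8, -0.5, 0.9]
finger_gap: -0.0001
```

>>> apply_moves(commands=[0,0,-0.02,0,0,0,-0.035,0,0,0,-0.042,0,0,0,-0.044,0,0,0,-0.045,0,0,0,-0.046,0,0,0,-0.046,0])

```text
time: 2.72
position: [0.6307, 0.0788, 0.0556]
ee_rot: [0.336, 3.122, -0.002]
ft_force: [0.0, -0.1, -0.7]
finger_gap: 0.0001
```

Run:
```python
from h import *
print(monitor.observe()['ft_force'])
```

```text
[ 0.0142113  -0.1058908  -0.71208385]
```

>>> apply_moves(commands=[0,0,-0.001,0,0,0,-0.001,0])

```text
time: 2.98
position: [0.6309, 0.0788, 0.0549]
ee_rot: [0.336, 3.122, -0.002]
ft_force: [-0.3, -0.3, 0.5]
finger_gap: -0.0001
```

>>> apply_moves(commands=[0,0,-0.001,0,0,0,-0.001,0])

```text
time: 3.22
position: [0.6312, 0.0788, 0.0548]
ee_rot: [0.336, 3.121, -0.001]
ft_force: [-0.4, -0.9, 4.8]
finger_gap: -0.0
```

>>> apply_moves(commands=[0,0,-0.0017,0,-0.002,0.0004,-0.0018,0,-0.006,0.0013,-0.0018,0,-0.01,0.0022,-0.0018,0,-0.015,0.0033,-0.0018,0,-0.02,0.0044,-0.0018,0,-0.025,0.0055,-0.0018,0,-0.03,0.0066,-0.0018,0,-0.03,0.0066,-0.0018,0])

```text
time: 4.35
position: [0.6021, 0.0856, 0.0548]
ee_rot: [0.336, 3.117, -0.0]
ft_force: [-0.9, -1.0, 6.8]
finger_gap: -0.0
```

```bash
cat > meas.py <<'E'
from h import *
import sys
def meas(tag):
    p,d=grab_frame('top');cv2.imwrite(f'pics/top{tag}.png',p)
    cv2.imwrite(f'pics/crop{tag}.png',cv2.resize(p[115:270,135:400],None,fx=3,fy=3,interpolation=cv2.INTER_CUBIC))
    c=get_calibration('top');W=cloud(c,d);z=W[...,2]
    hsv=cv2.cvtColor(p,cv2.COLOR_BGR2HSV)
    roi=np.zeros(z.shape,bool);roi[118:270,255:340]=1
    m=(roi&(z>.04)&(z<.0585)&(hsv[...,1]<70)).astype(np.uint8)
    m=cv2.morphologyEx(m,cv2.MORPH_OPEN,np.ones((3,3)))
    n,l,s,_=cv2.connectedComponentsWithStats(m);k=1+np.argmax(s[1:,4]);P=W[l==k]
    a=np.radians(12.4);S=P[:,0]*np.cos(a)-P[:,1]*np.sin(a);T=P[:,0]*np.sin(a)+P[:,1]*np.cos(a)
    print('n',len(P),'s 1/99%',np.percentile(S,[0,1,99,100]).round(4),'t',np.percentile(T,[0,1,99,100]).round(4),'z',np.median(P[:,2]).round(4))
    fr=P[(S<S.min()+.04)];A=np.c_[fr[:,:2],np.ones(len(fr))];print('front z slope plane',np.linalg.lstsq(A,fr[:,2],rcond=None)[0].round(3))
meas(sys.argv[1])
E
python3 meas.py 1
```

```text
n 54 s 1/99% [0.5587 0.5587 0.5732 0.5736] t [0.2224 0.2231 0.2443 0.2447] z 0.0538
front z slope plane [0.008 0.005 0.049]
```

View pics/crop1.png

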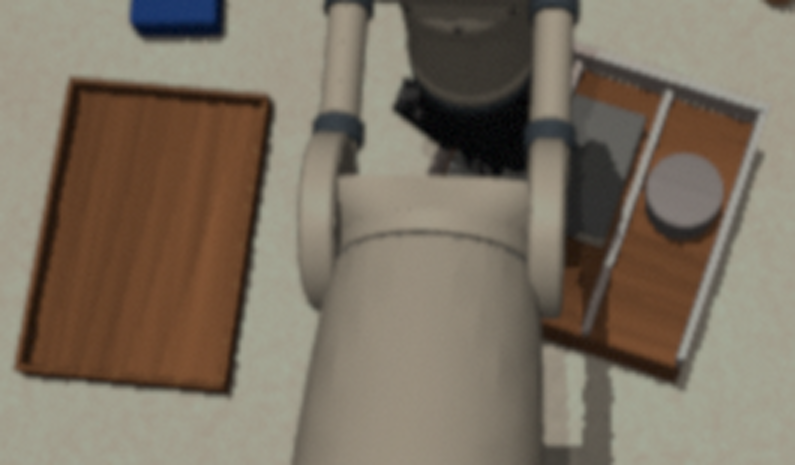

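Run:
```python
from h import *
p,d=grab_frame('side');cv2.imwrite('pics/side1.png',p)
```

```text
(no output)
```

View pics/side1.png

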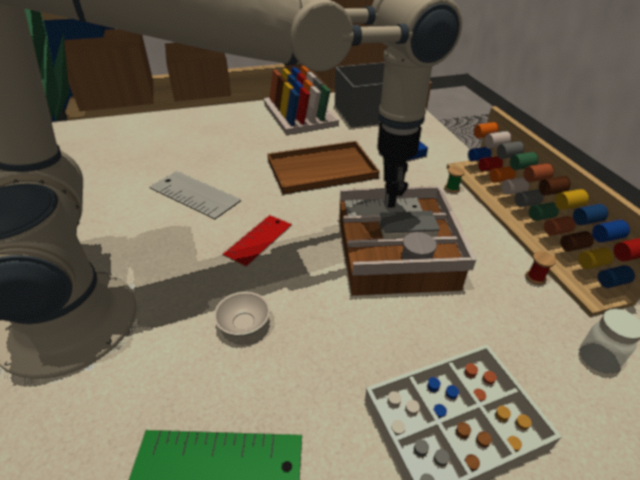

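The top view is blocked by the arm. In the side view the gauge has slid with the finger, its front now near (342,208). I'll keep sliding.

>>> apply_moves(commands=[-0.002,0.0004,-0.0015,0,-0.006,0.0013,-0.0018,0,-0.011,0.0024,-0.0018,0,-0.016,0.0035,-0.0018,0,-0.021,0.0046,-0.0018,0,-0.026,0.0057,-0.0018,0,-0.031,0.0068,-0.0018,0,-0.036,0.0079,-0.0018,0,-0.041,0.009,-0.0018,0,-0.046,0.0101,-0.0018,0,-0.049,0.0107,-0.0018,0,-0.049,0.0107,-0.0018,0])

```text
time: 5.95
position: [0.5542, 0.0964, 0.0548]
ee_rot: [0.335, 3.114, 0.001]
ft_force: [0.2, 0.6, 7.2]
finger_gap: 0.0002
```

Run:
```python
from h import *
p,d=grab_frame('side');cv2.imwrite('pics/side2.png',p);np.save('side2.npy',d)
cv2.imwrite('pics/side2c.png',cv2.resize(p[150:310,290:490],None,fx=4,fy=3.75,interpolation=cv2.INTER_CUBIC))
```

```text
(no output)
```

View pics/side2c.png

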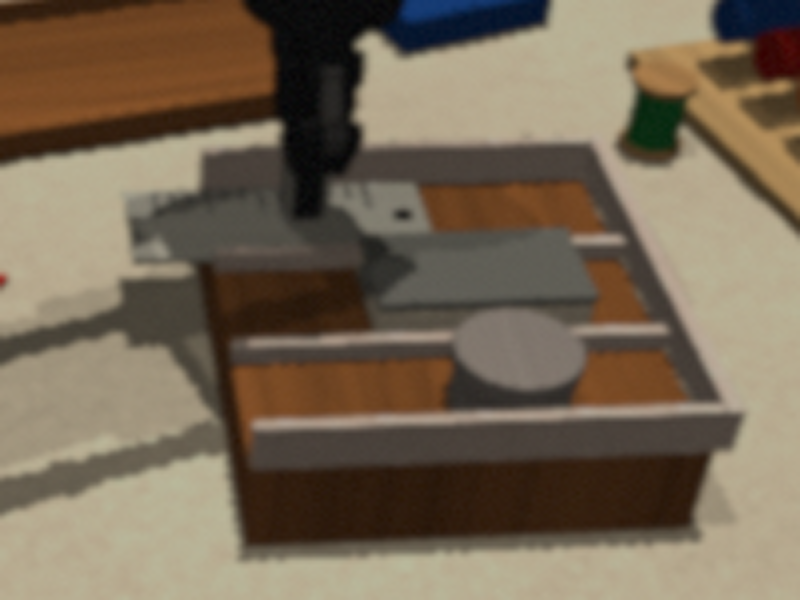

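The gauge now overhangs. Its front end is at side pixels (321,201) to (324,220) and its rear corner at about (395,199). The tin and pin box have not moved. I'll cast rays to check the position.

Run:
```python
from h import *
c=get_calibration('side');W=cloud(c,np.load('side2.npy'));a=np.radians(12.4)
st=lambda X:(X[0]*np.cos(a)-X[1]*np.sin(a),X[0]*np.sin(a)+X[1]*np.cos(a))
for u,v in((321.3,201.2),(324.3,219.9),(395,198.8),(342,222),(397.8,211)):
    X=onplane(c,u,v,.0546);print(u,v,X.round(4),np.round(st(X),4))
for u,v in((332,206),(330,215),(328,209),(385,204)):print(u,v,W[v,u].round(4))
for u,v in((347.5,247),(351,271)): # deck front edge
    X=onplane(c,u,v,.0505);print('edge',np.round(st(X),4))
```

```text
321.3 201.2 [0.4754 0.1407 0.0546] [0.4341 0.2395]
324.3 219.9 [0.4636 0.0797 0.0546] [0.4356 0.1774]
395 198.8 [0.6239 0.108  0.0546] [0.5862 0.2395]
342 222 [0.4944 0.0642 0.0546] [0.4691 0.1689]
397.8 211 [0.6124 0.0678 0.0546] [0.5836 0.1977]
332 206 [0.4916 0.1194 0.0544]
330 215 [0.4786 0.0912 0.055 ]
328 209 [0.4802 0.1099 0.0559]
385 204 [0.5962 0.0951 0.0558]
edge [0.4721 0.1007]
edge [0.4711 0.0388]
```

Overhang is about 37 mm, the centre is at x≈-62 mm and the plate is flat. I'll slide it about 13 mm further for a better grip, then lift the finger.

>>> apply_moves(commands=[-0.001,0.0002,-0.0015,0,-0.005,0.0011,-0.0018,0,-0.009,0.002,-0.0018,0,-0.013,0.0029,-0.0018,0,-0.013,0.0029,-0.0015,0,-0.013,0.0029,0,0,-0.013,0.0029,0.005,0,-0.013,0.0029,0.03,0,-0.013,0.0029,0.06,0,-0.013,0.0029,0.06,0])

```text
time: 7.25
position: [0.5426, 0.0994, 0.1177]
ee_rot: [0.335, 3.109, 0.002]
ft_force: [0.5, 0.5, -0.2]
finger_gap: 0.0002
```

Run:
```python
from h import *
p,d=grab_frame('side');cv2.imwrite('pics/side3.png',p);np.save('side3.npy',d)
cv2.imwrite('pics/side3c.png',cv2.resize(p[150:310,290:490],None,fx=4,fy=3.75,interpolation=cv2.INTER_CUBIC))
```

```text
(no output)
```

View pics/side3c.png

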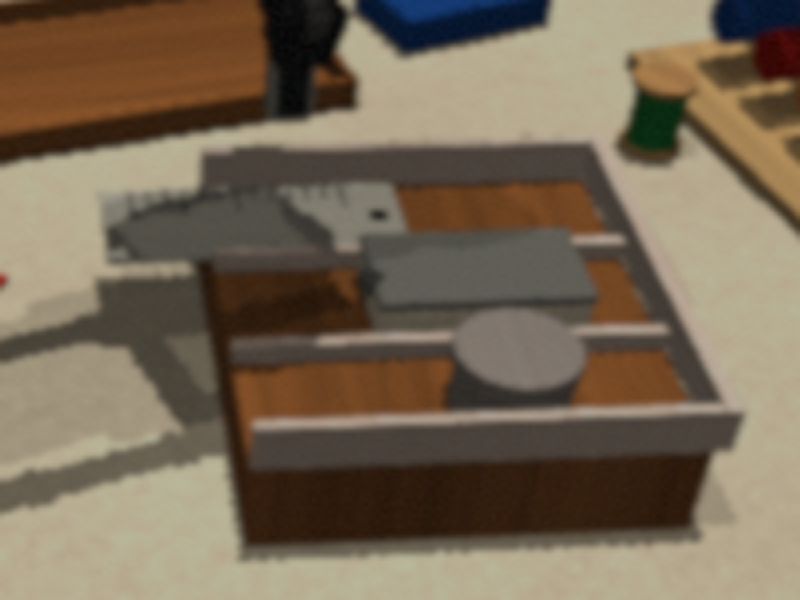

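The gauge is still flat, with its front end at side pixels (315,201) to (318,220). I'll measure again, and check for free counter where I can probe fingertip depth at about 62 mm opening.

Run:
```python
from h import *
c=get_calibration('side');W=cloud(c,np.load('side3.npy'));a=np.radians(12.4)
st=lambda X:(X[0]*np.cos(a)-X[1]*np.sin(a),X[0]*np.sin(a)+X[1]*np.cos(a))
for u,v in((315,201.5),(317.5,219.9),(388,198.5)):
    X=onplane(c,u,v,.0546);print(u,v,X.round(4),np.round(st(X),4))
for u,v in((322,206),(325,215),(335,209),(380,203)):print(u,v,W[v,u].round(4))
p=cv2.imread('pics/top0.png');ct=get_calibration('top');h=cv2.cvtColor(p,cv2.COLOR_BGR2HSV)
m=((h[...,1]>150)&((h[...,0]<8)|(h[...,0]>172))).astype(np.uint8);m[:245]=0
v,u=np.nonzero(m);P=np.array([onplane(ct,a_,b_,.004)[:2] for a_,b_ in zip(u,v)]);print('red',P.min(0),P.max(0),P[P[:,0].argmax()])
```

```text
315 201.5 [0.4628 0.1432 0.0546] [0.4212 0.2392]
317.5 219.9 [0.4509 0.0833 0.0546] [0.4225 0.1782]
388 198.5 [0.6104 0.1129 0.0546] [0.5719 0.2413]
322 206 [0.4719 0.1237 0.0552]
325 215 [0.4687 0.0922 0.0563]
335 209 [0.4941 0.1076 0.0548]
380 203 [0.5886 0.1027 0.0545]
red [0.26717346 0.05353395] [0.40929498 0.18770243] [0.40929498 0.14737901]
```

>>> apply_moves(commands=[0,0.03,0.02,2,0,0.075,0.02,5,0,0.12,0.02,8,0,0.165,0.02,10,0,0.21,0.02,12,0,0.245,0,13.7,0,0.245,-0.04,13.7,0,0.245,-0.07,13.7,0,0.245,-0.09,13.7,0,0.245,-0.097,13.7,0,0.245,-0.1,13.7,0,0.245,-0.1,13.7], fingers=0.061)

```text
time: 8.8
position: [0.5424, 0.3446, 0.0169]
ee_rot: [-0.038, 3.128, 0.005]
ft_force: [-0.1, -0.1, -0.6]
finger_gap: 0.0611
```

>>> apply_moves(commands=[0,0,-0.005,0,0,0,-0.008,0,0,0,-0.01,0,0,0,-0.01,0])

```text
time: 9.3
position: [0.5423, 0.3445, 0.0066]
ee_rot: [-0.038, 3.129, 0.005]
ft_force: [0.9, 0.3, 0.1]
finger_gap: 0.0608
```

>>> apply_moves(commands=[0,0,-0.001,0,0,0,-0.002,0,0,0,-0.002,0])

```text
time: 9.68
position: [0.5422, 0.3444, 0.0044]
ee_rot: [-0.038, 3.129, 0.004]
ft_force: [0.1, -0.1, 0.5]
finger_gap: 0.0611
```

>>> apply_moves(commands=[0,0,-0.001,0,0,0,-0.002,0,0,0,-0.002,0])

```text
time: 10.05
position: [0.5421, 0.3444, 0.0023]
ee_rot: [-0.038, 3.129, 0.004]
ft_force: [0.0, 0.4, 0.3]
finger_gap: 0.0607
```

>>> apply_moves(commands=[0,0,-0.001,0,0,0,-0.002,0,0,0,-0.002,0])

```text
time: 10.42
position: [0.542, 0.3444, 0.0001]
ee_rot: [-0.038, 3.13, 0.004]
ft_force: [-0.4, -0.3, -0.1]
finger_gap: 0.0612
```

>>> apply_moves(commands=[0,0,-0.001,0,0,0,-0.002,0,0,0,-0.002,0])

```text
time: 10.8
position: [0.5422, 0.3444, -0.0002]
ee_rot: [-0.038, 3.129, 0.004]
ft_force: [-2.7, -1.8, 8.6]
finger_gap: 0.061
```

The fingertips touch the tray floor (z=0.005) at TCP z≈0, so at about 61 mm opening the tips sit 5 mm behind the TCP. I'll grip with TCP z≈0.0435, which puts the tips about 2 mm below the gauge's underside. Next I'll move above the overhang.

>>> apply_moves(commands=[0,0,0.04,0,0,0,0.09,0,0,-0.02,0.13,-2,-0.01,-0.06,0.13,-5,-0.025,-0.105,0.13,-8,-0.04,-0.15,0.13,-10,-0.05,-0.195,0.13,-12,-0.057,-0.2355,0.13,-13.7,-0.057,-0.2355,0.11,-13.7,-0.057,-0.2355,0.1,-13.7,-0.057,-0.2355,0.1,-13.7], fingers=0.076, newtons=50)

```text
time: 12.18
position: [0.4844, 0.1098, 0.098]
ee_rot: [0.333, 3.114, 0.001]
ft_force: [0.3, 0.3, 0.6]
finger_gap: 0.0762
```

Run:
```python
from h import *
p,d=grab_frame('side');cv2.imwrite('pics/side4.png',p)
cv2.imwrite('pics/side4c.png',cv2.resize(p[150:310,270:470],None,fx=4,fy=3.75,interpolation=cv2.INTER_CUBIC))
```

```text
(no output)
```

View pics/side4c.png

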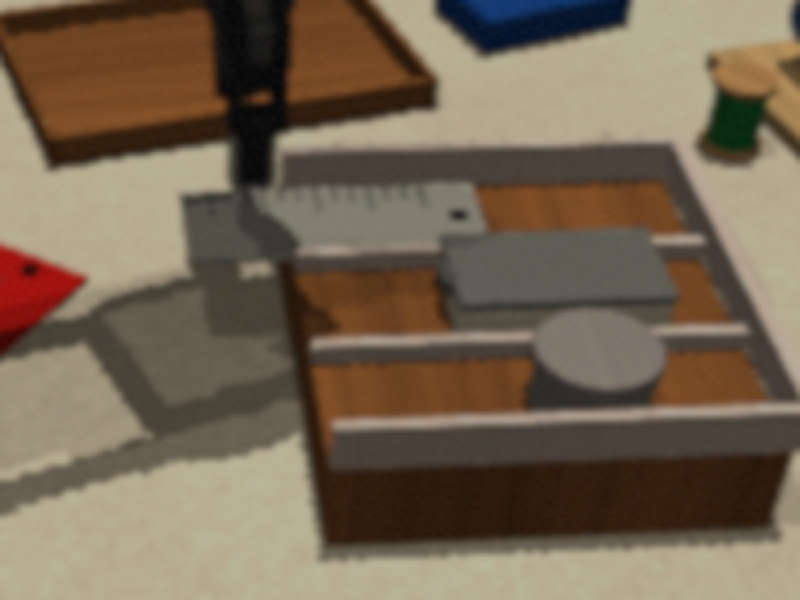

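The gauge is flat and the open fingers straddle the overhang at about (330,185). Now I'll descend.

>>> apply_moves(commands=[0,0,-0.02,0,0,0,-0.036,0,0,0,-0.044,0,0,0,-0.048,0,0,0,-0.05,0,0,0,-0.052,0,0,0,-0.0535,0,0,0,-0.0535,0])

```text
time: 13.22
position: [0.4849, 0.1098, 0.0455]
ee_rot: [0.333, 3.113, 0.002]
ft_force: [-0.6, -0.1, -0.0]
finger_gap: 0.0759
```

>>> apply_moves(commands=[0,0,-0.002,0,0,0,-0.002,0,0,0,-0.002,0,0,0,-0.002,0,0,0,-0.002,0,0,0,-0.002,0], fingers=0.05, newtons=20)

```text
time: 13.98
position: [0.4851, 0.1099, 0.0438]
ee_rot: [0.333, 3.112, 0.002]
ft_force: [0.7, -0.2, 3.7]
finger_gap: 0.0592
```

>>> apply_moves(commands=[0,0,0,0,0,0,0,0,0,0,0.001,0], fingers=0.05, newtons=45)

```text
time: 14.35
position: [0.485, 0.1099, 0.0444]
ee_rot: [0.333, 3.112, 0.002]
ft_force: [0.4, 0.6, 0.1]
finger_gap: 0.0581
```

Run:
```python
from h import *
p,d=grab_frame('side');cv2.imwrite('pics/side5.png',p)
cv2.imwrite('pics/side5c.png',cv2.resize(p[150:310,270:470],None,fx=4,fy=3.75,interpolation=cv2.INTER_CUBIC))
```

```text
(no output)
```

View pics/side5c.png

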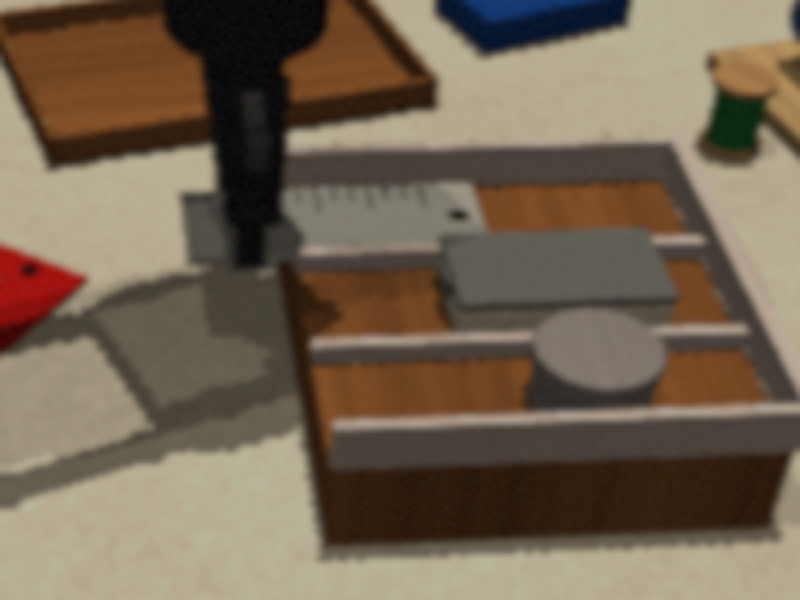

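The fingers hold the overhang, with the near fingertip at about (332,220) reaching just below the plate. I'll lift a little and check.

>>> apply_moves(commands=[0,0,0.004,0,0,0,0.008,0,0,0,0.013,0,0,0,0.018,0,0,0,0.018,0])

```text
time: 15.02
position: [0.4853, 0.1099, 0.063]
ee_rot: [0.333, 3.112, 0.002]
ft_force: [0.5, 0.9, -1.6]
finger_gap: 0.0582
```

Run:
```python
from h import *
p,d=grab_frame('side');cv2.imwrite('pics/side6.png',p)
cv2.imwrite('pics/side6c.png',cv2.resize(p[150:310,270:470],None,fx=4,fy=3.75,interpolation=cv2.INTER_CUBIC))
```

```text
(no output)
```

View pics/side6c.png

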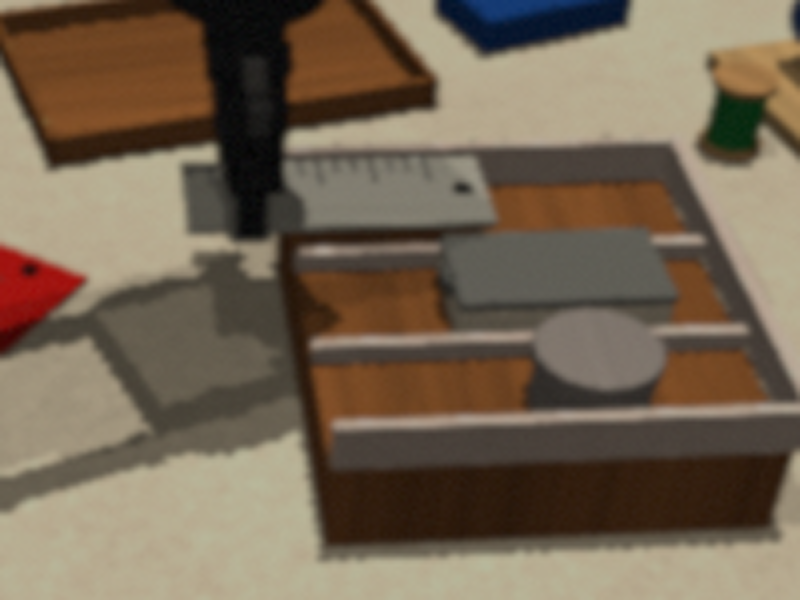

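It's held level. I'll lift it and carry it over the tray.

>>> apply_moves(commands=[0,0,0.01,0,0,0,0.025,0,0,0,0.04,0,0,0,0.055,0,0,0,0.065,0,0,0,0.07,0,0,0.01,0.07,0.5,0.001,0.03,0.07,2,0.002,0.055,0.07,4,0.003,0.08,0.07,5.5,0.004,0.105,0.07,7,0.005,0.13,0.07,8.5,0.006,0.155,0.07,10,0.006,0.18,0.07,11.5,0.006,0.205,0.07,13,0.006,0.222,0.07,13.8,0.006,0.231,0.07,13.8,0.006,0.233,0.07,13.8,0.006,0.233,0.07,13.8])

```text
time: 17.45
position: [0.4912, 0.3425, 0.1326]
ee_rot: [-0.042, 3.13, 0.004]
ft_force: [-1.0, -0.5, -1.8]
finger_gap: 0.0578
```

Run:
```python
from h import *
p,d=grab_frame('side');cv2.imwrite('pics/side7.png',p);np.save('side7.npy',d)
p2,d2=grab_frame('top');cv2.imwrite('pics/top7.png',p2);np.save('top7.npy',d2)
cv2.imwrite('pics/c7.png',np.hstack([cv2.resize(p[80:230,230:430],(400,300)),cv2.resize(p2[110:260,120:320],(400,300))]))
```

```text
(no output)
```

View pics/c7.png

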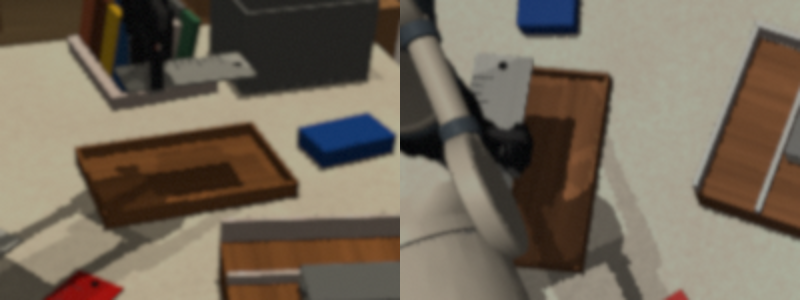

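The gauge hangs level over the tray, with its rear end at top pixels (157,137) to (187,139). A quick position check before lowering:

Run:
```python
from h import *
c=get_calibration('top');W=cloud(c,np.load('top7.npy'));z=W[...,2]
roi=np.zeros(z.shape,bool);roi[125:200,150:192]=1
hsv=cv2.cvtColor(cv2.imread('pics/top7.png'),cv2.COLOR_BGR2HSV)
m=roi&(z>.12)&(z<.16)&(hsv[...,1]<80)&(hsv[...,2]>110);P=W[m]
print(len(P),P.min(0).round(4),P.max(0).round(4),np.median(P[:,2]))
A=np.c_[P[:,:2]-P[:,:2].mean(0),np.ones(len(P))];print(np.linalg.lstsq(A,P[:,2],rcond=None)[0].round(4))
r=P[P[:,0]>P[:,0].max()-.025];print('rear mean y',r[:,1].min(),r[:,1].max())
```

```text
807 [0.5331 0.3145 0.1376] [0.6144 0.3756 0.1472] 0.14233155231248412
[-0.0138  0.001   0.1424]
rear mean y 0.31494205077804893 0.3747415118690246
```

The gauge centre is at about (0.539, 0.345), level, and on the tray centre. Lowering.

>>> apply_moves(commands=[0,0,-0.015,0,0,0,-0.035,0,0,0,-0.055,0,0,0,-0.075,0,0,0,-0.09,0,0,0,-0.105,0,0,0,-0.115,0,0,0,-0.122,0,0,0,-0.126,0,0,0,-0.128,0,0,0,-0.129,0,0,0,-0.13,0,0,0,-0.13,0])

```text
time: 19.18
position: [0.4913, 0.3423, 0.0029]
ee_rot: [-0.042, 3.129, 0.004]
ft_force: [-1.0, -0.1, -1.6]
finger_gap: 0.0581
```

>>> apply_moves(commands=[0,0,-0.001,0,0,0,-0.002,0,0,0,-0.003,0,0,0,-0.003,0])

```text
time: 19.68
position: [0.4914, 0.3423, 0.0006]
ee_rot: [-0.042, 3.129, 0.004]
ft_force: [-2.3, -1.7, 4.5]
finger_gap: 0.0581
```

It's in contact with the floor. I'll release and rise straight up.

>>> apply_moves(commands=[0,0,0,0,0,0,0,0,0,0,0,0,0,0,0,0,0,0,0.005,0,0,0,0.02,0,0,0,0.05,0,0,0,0.1,0,0,0,0.15,0,0,0,0.2,0,0,0,0.2,0], fingers=0.074)

```text
time: 21.05
position: [0.4931, 0.3434, 0.2085]
ee_rot: [-0.042, 3.119, 0.014]
ft_force: [0.0, 0.4, 0.3]
finger_gap: 0.074
```

>>> apply_moves(commands=[-0.04,-0.04,0.02,0,-0.08,-0.08,0.03,0,-0.11,-0.13,0.03,0,-0.11,-0.18,0.03,0,-0.11,-0.23,0.03,0,-0.11,-0.28,0.03,0,-0.11,-0.33,0.03,0,-0.11,-0.38,0.03,0,-0.11,-0.4,0.03,0,-0.11,-0.4,0.03,0,-0.11,-0.4,0.03,0])

```text
time: 22.42
position: [0.383, -0.056, 0.2385]
ee_rot: [-0.042, 3.119, 0.014]
ft_force: [-0.5, 0.3, 0.0]
finger_gap: 0.074
```

Run:
```python
from h import *
c=get_calibration('top')
p,d=grab_frame('top');cv2.imwrite('pics/top8.png',p);W=cloud(c,d);z=W[...,2]
hsv=cv2.cvtColor(p,cv2.COLOR_BGR2HSV);roi=np.zeros(z.shape,bool);roi[150:240,150:215]=1
m=(roi&(z<.03)&(hsv[...,1]<70)).astype(np.uint8);m=cv2.morphologyEx(m,cv2.MORPH_OPEN,np.ones((3,3)));P=W[m>0]
r=cv2.minAreaRect((P[:,:2]*1000).astype(np.float32));print(r,np.median(P[:,2]))
A=np.c_[P[:,:2]-P[:,:2].mean(0),np.ones(len(P))];print(np.linalg.lstsq(A,P[:,2],rcond=None)[0].round(4))
p,d=grab_frame('side');cv2.imwrite('pics/side8.png',p)
```

```text
((550.5189819335938, 379.40460205078125), (179.7757110595703, 132.72286987304688), 2.0119540691375732) 0.00893828432535745
[-0.002  -0.0557  0.0086]
```

View pics/top8.png

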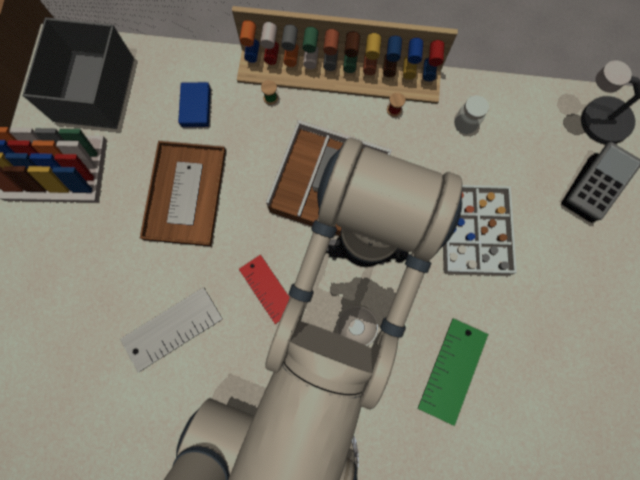

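View pics/side8.png

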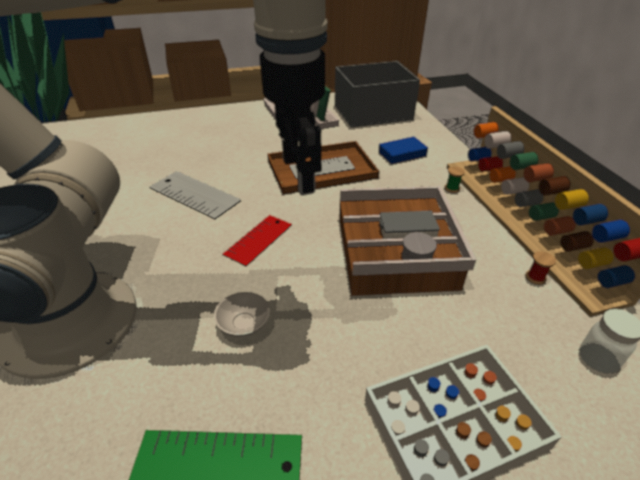

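The gauge lies in the middle of the tray at top pixel (184,192). The pin box and tin are in their places. My mask included counter pixels, so I'll remeasure with only the largest blob inside the tray.

Run:
```python
from h import *
c=get_calibration('top')
p,d=grab_frame('top');W=cloud(c,d);z=W[...,2]
hsv=cv2.cvtColor(p,cv2.COLOR_BGR2HSV);roi=np.zeros(z.shape,bool);roi[155:230,160:208]=1
m=(roi&(hsv[...,1]<90)).astype(np.uint8)
n,l,s,_=cv2.connectedComponentsWithStats(m);k=1+np.argmax(s[1:,4]);print(s[k]);P=W[l==k]
print(cv2.minAreaRect((P[:,:2]*1000).astype(np.float32)),np.median(P[:,2]))
A=np.c_[P[:,:2]-P[:,:2].mean(0),np.ones(len(P))];print(np.linalg.lstsq(A,P[:,2],rcond=None)[0].round(4))
o=monitor.observe();print(o['time'],abs(o['joint_velocities']).max(),o['ft_force'])
```

```text
[ 167  161   36   64 1683]
((536.4368286132812, 351.4569396972656), (152.7528076171875, 53.027278900146484), 11.164665222167969) nan
 ** On entry to DLASCL parameter number  4 had an illegal value
 ** On entry to DLASCL parameter number  4 had an illegal valueTraceback (most recent call last):
  File "<stdin>", line 8, in <module>
    x, resids, rank, s = _umath_linalg.lstsq(a, b, rcond,
                         ~~~~~~~~~~~~~~~~~~~^^^^^^^^^^^^^
                                             signature=signature)
                                             ^^^^^^^^^^^^^^^^^^^^
    raise LinAlgError("SVD did not converge in Linear Least Squares")
numpy.linalg.LinAlgError: SVD did not converge in Linear Least Squares
```

Run:
```python
from h import *
c=get_calibration('top')
p,d=grab_frame('top');W=cloud(c,d);z=W[...,2]
hsv=cv2.cvtColor(p,cv2.COLOR_BGR2HSV);roi=np.zeros(z.shape,bool);roi[155:230,160:208]=1
m=(roi&(hsv[...,1]<90)).astype(np.uint8)
n,l,s,_=cv2.connectedComponentsWithStats(m);k=1+np.argmax(s[1:,4]);P=W[l==k];P=P[~np.isnan(P[:,2])]
print(cv2.minAreaRect((P[:,:2]*1000).astype(np.float32)),np.median(P[:,2]))
A=np.c_[P[:,:2]-P[:,:2].mean(0),np.ones(len(P))];print(np.linalg.lstsq(A,P[:,2],rcond=None)[0].round(4))
o=monitor.observe();print(o['time'],abs(o['joint_velocities']).max(),o['ft_force'])
```

```text
((538.5413208007812, 344.2703552246094), (154.34425354003906, 64.4474868774414), 1.692197561264038) 0.009037352774303845
[ 0.0014 -0.0048  0.009 ]
22.625 0.003133222446351721 [-0.27279331 -0.20372377 -0.36977599]
```

The gauge centre is at (0.5385, 0.344), under 1 mm from the tray centre. Its top is at z=0.009 and it is flat within 0.3°. The arm is clear and at rest, so I'm handing in.

Run:
```python
from h import *
print(order.hand_in())
```

```text
the job is handed in; nothing more can be done
None
```

The hem gauge is lying flat in the middle of the order tray and the job is handed in at about 22.6 s; no verdict is reported.

- **Slide:** I pressed on the gauge with closed fingers, reading at most 7 N or so. It slid about 90 mm forward to roughly 50 mm overhang, its centre about 75 mm in front of the stand's middle, still flat.
- **Lift and carry:** I gripped it across its 60 mm width at the overhang, raised it about 90 mm and moved it over the tray. It stayed level.
- **Set down:** I lowered it until the wrist read about 4.5 N, then released it and moved the arm clear.

**Last checks:**
- **Gauge:** its centre is under 1 mm from the measured tray centre. Its top is at 9 mm (5 mm floor plus 4 mm plate), and its tilt is under 0.3°.
- **Arm:** at rest and clear of everything.
- **Other stock:** the pin box and tin looked unmoved in the side view, though I did not measure them again.

**Checks that failed or disagreed:**
- Two fits of the gauge in the tray failed: one mask included counter pixels, the other hit missing depth readings. The third worked.
- The arm blocked the top camera during the slide, so I measured the overhang from the side camera. The two views differed by 2–3 mm sideways.
- The finger opening read 58 mm on the 60 mm plate, but the grip held.

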